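# Line up a tool-pot bracket with a drift pin and fit its bolt

## Task

The bracket carrying the white tool pot has swung out of line on its one fitted bolt. Work the red-headed drift pin through the bracket's end hole and into the matching hole of the green block underneath, so that the holes come into line, press it fully home and leave it there; then put the dark loose bolt fully home in the bracket's middle hole. Use gentle force on both, and leave everything else on the bench and in the kit block where it is.

Things in the scene. Friction and masses are not known exactly. Their poses are not given: they have to be found in the camera images.
- fixture: green steel block fixed to the bench, 100 x 270 mm and 40 mm high; origin at the centre of its underside, z up, y along its length. On it lies an aluminium bracket, 70 x 250 x 10 mm, top face at z = 50.5 mm, carrying a white pot 68 mm across and 30 mm high (centre y = +42 mm when in line)
- pivot (a point): axis of the bolt already fitted (fixture x = 0, y = +100 mm), at the height of the bracket's top face; its head stands 25 mm tall at most. The bracket turns about it in the horizontal plane only, stays where it is left, and yields to a side push of about 2.5 N at its end hole. The bracket's angle is not measured
- end_hole (a point): centre of the block's 20 mm through hole (fixture x = 0, y = -100 mm), raised to the height of the bracket's top face; the block's top is 10.5 mm lower. Axes as the fixture. The bracket's own 20 mm end hole, 200 mm from the pivot, starts 9 to 36 mm to the +x side of it (on its arc about the pivot) and must be found by eye or feel
- middle_hole (a point): centre of the block's 14 mm through hole (fixture x = 0, y = -35 mm), raised to the height of the bracket's top face. Axes as the fixture. The bracket's own middle hole, 15 mm across and 135 mm from the pivot, starts 6 to 24 mm to the +x side of it
- kit: white plastic block 125 x 125 x 50 mm, fixed; origin at the centre of its underside. Four 22 mm sockets at x, y = +-32 mm, each holding one collared part upright, collar resting on the block's top. Which part stands where varies
- drift_pin: steel drift pin, 0.2 kg: origin at the centre of its collar's underside, z up along the pin. Below the collar 18 mm of 18.5 mm diameter, then a straight taper to a flat 10 mm tip 38 mm below the origin. Collar 28 mm across, 4 mm thick; above it a red square head 22 x 22 mm (sides along its x and y), from 4 to 34 mm above the origin
- bolt: dark steel bolt, 0.12 kg: origin at the centre of its washer's underside, z up. Plain shank 11 mm in diameter, bevelled over the last 5 mm, ending 32 mm below the origin. Washer 26 mm across, 4 mm thick; above it a round head 20 mm across, from 4 to 34 mm above the origin
- blue_gauge: blue-headed gauge in the kit block (bystander); origin at its collar's underside, head 18 mm across up to 28 mm
- yellow_gauge: yellow-headed gauge in the kit block (bystander); like the blue one
- holder_green: tool holder with green sleeve standing on the bench, 62 mm across, 128 mm high (bystander); origin at its foot
- holder_red: tool holder with red sleeve, same size (bystander)
- oil: amber oil bottle 56 mm across, 150 mm high (bystander)
- wrench: wrench 200 mm long lying on the bench (bystander)
Things that resemble listed ones, but are neither listed nor needed, are in the scene too. Leave any turquoise look-alike of the drift_pin alone.

How it is judged:
On the way, in this order (a step that is already met when the one before it is completed fails the run):
1. the drift pin stands fully home in the end hole (horizontal distance between drift_pin and end_hole below 0.004 m and z of drift_pin in the frame of end_hole between -0.004 and 0.003 m and angle between the z axis of drift_pin and the z axis of fixture, either way round below 0.08 rad), for 0.2 s.
2. the bolt stands fully home in the middle hole, the drift pin still in (all of step 1 and horizontal distance between bolt and middle_hole below 0.004 m and z of bolt in the frame of middle_hole between -0.004 and 0.003 m and angle between the z axis of bolt and the z axis of fixture, either way round below 0.08 rad), for 0.2 s.
At the end, for the whole second after the job is handed in: The drift pin is fully home in the end hole and the bolt in the middle hole, both through the bracket into the block: collar and washer within 3 mm of the bracket's top face, each within 4 mm of its block hole's axis and within 0.08 rad of upright; both released and at rest (all of step 2 and linear speed of each of drift_pin, bolt below 0.02 m/s); the robot touches nothing.
It fails at once if the drift pin is pressed against the bracket or block with more than 60 N (contact force between drift_pin and fixture above 60 N).
It fails at once if the bolt is pressed against the bracket or block with more than 60 N (contact force between bolt and fixture above 60 N).
It fails at once if another thing on the bench or in the kit block is moved more than 25 mm (distance of any of blue_gauge, yellow_gauge, holder_green, holder_red, oil, wrench from where it was at the start of the episode above 0.025 m).
It also fails if it takes over 58 s, if anything falls off the work surface, if the arm or the gripper's body presses on something with over 40 N, if the wrist force passes 120 N, or if a joint passes its speed limit or range.

## Robot

A 6-joint arm with a two-finger parallel gripper is mounted at the origin on the work surface. World frame = base frame: x ahead of the robot, y to its left, z up, the work surface at z = 0. Lengths are in m, angles in rad, forces in N, time in s.
With the tool pointing down it reaches from about 0.325 to 0.775 m from the base axis. Payload 5.5 kg.
Tool frame: the origin (TCP) lies between the finger pads; the fingertips stand 19 mm ahead of it and the grasp point (between the pads) is the TCP; z points along the fingers, y is the direction in which the jaws open and shut (so a half turn about z gives the same grasp; the last joint's range is limited). The gripper opens to 88 mm and grips with 3 to 60 N. Pads are 20 mm wide; open, the fingers measure 115 mm over their backs; the gripper's body (75 mm by 178 mm) begins 61 mm behind the grasp point.
Start: joints at [-1.206, 0.091, 1.231, -0, 1.82, -0.057], TCP at [0.246, -0.547, 0.242] pointing down, gripper open.
Joint ranges: [-2.87, 2.87], [-0.86, 2.18], [0.17, 2.46], [-1.51, 4.65], [0.06, 2.69], [-2.65, 2.65]. Speed limits (rad/s): [2.57, 2.57, 3.01, 3.14, 3.14, 3.14].

## Interface

Orientations are given as a unit quaternion [x, y, z, w].
In Python, from workcell import get_state, capture, get_calibration, sign_off gives the robot as it stands.
- The arm moves only by the tool carry_out, never from a script. Its argument "targets" is a list of rows, each a list of 6 numbers: the shift along the tool's x, y, z in units of 30 mm (1.0 is 30 mm), then the turn, a rotation vector about the tool's x, y, z in units of 5 degrees (1.0 is 5 degrees). In form: [[tx, ty, tz, wx, wy, wz], ...]. A call has 1 to 20 rows; each row is the pose to reach, as a shift and turn from the pose commanded when the call began, along the tool's axes at that moment; what a row does not reach only later rows make up. A row lasts 1/12 s, in which the tool goes at most 41.7 mm and 7.16 degrees, less where a joint would pass 70% of its speed; a pose out of reach is approached as far as the arm can. A call with a gripper value outside its range is refused whole. "claw" is the finger opening in mm, from 0 to 87.8, set as the call begins (left out, the last holds). The fingers move at their own pace and stop on an object; "force" is the grip in N (left out, the last holds). Time passes only in rows, so rows that repeat a pose let the fingers close. It gives the time, the measured TCP pose, the force and the opening at its end, in the units of the state.
- get_state(): the state, without advancing time (a new reading comes with each control period).
- capture(name): name is "side" or "top"; returns (picture, depth): 480x640x3 uint8, red, green, blue; 480x640 float32, m along the optical axis (not along the pixel's ray), 0 where there is no reading.
- get_calibration(name): a dict with "K" (3x3 intrinsics, pixels), "xyz" and "rotation" of the camera in the world. Camera axes: x right, y up, looking along -z (the intrinsics and any distortion apply to the point x, -y, -z); pixel columns grow to the right and rows downward; lengths in m; the calibration is good to about 2 mm. A picture is of the moment at which its call begins. get_calibration takes no time and is no camera call.
- sign_off(): hands the job in, once; it reports no verdict.
The state is a dict: "t": time; "joint_pos": joint angles; "dq": joint speeds; "joint_efforts": joint torques, N m; "position": TCP position; "eef_rot": TCP orientation; "contact_force": force on the tool from outside, world axes, zero at the start; "moment": the same for the moment, N m; "grip_width": opening from 0.0 (shut) to 1.0 (fully open).
Only numpy, scipy, OpenCV 4.12 (cv2) and the standard library are available. Lean on these libraries where they do the work, as an engineer would, in place of code of your own. Each camera call takes 0.05 s, during which the arm holds its last target. There are 200 camera calls.

## Working session

There is one attempt and no reset: what is moved stays moved. The work goes in short steps, Python scripts to look and compute and a tool call to move; the robot and the scene stay as the last step left them, time stands still between calls to the robot, and variables do not carry over. Pictures are saved under pics/ and viewed, about 8 in all and at most 12, crops included, and the job is handed in when it is done.

Besides the shell and the picture viewer there is one more tool, called after ">>>" by a JSON object that holds its "op" and its "data". carry_out: Moves the arm, as the interface text tells. Its arguments: {"type":"object","properties":{"targets":{"type":"array"},"claw":{"type":"number"},"force":{"type":"number"}},"required":["targets"]}

```bash
mkdir -p pics
cat > h.py <<'E'
import numpy as np, cv2
from workcell import get_state, capture, get_calibration, sign_off
def snap(n,f=None):
    p,d=capture(n); np.savez('last_%s.npz'%n,p=p,d=d)
    if f: cv2.imwrite('pics/'+f,p[:,:,::-1])
    return p,d
def crop(p,u0,v0,u1,v1,s,f): cv2.imwrite('pics/'+f,cv2.resize(p[v0:v1,u0:u1,::-1],None,fx=s,fy=s,interpolation=cv2.INTER_CUBIC))
def load(n):
    z=np.load('last_%s.npz'%n); return z['p'],z['d']
def cal(n):
    c=get_calibration(n); return np.array(c['K']),np.array(c['xyz']),np.array(c['rotation']),c
def ray(n,u,v):
    K,t,R,c=cal(n); D=np.array(c.get('distortion',c.get('dist',np.zeros(5))),float)
    q=cv2.undistortPoints(np.array([[[u,v]]],float),K,D)[0,0]
    return t,R@np.array([q[0],-q[1],-1.])
def atz(n,u,v,z):
    t,r=ray(n,u,v); return t+r*(z-t[2])/r[2]
def pd(n,u,v,d):
    t,r=ray(n,u,v); return t+r*d
E
python3 - <<'E'
from h import *
for n in('top','side'):
    print(get_calibration(n)); snap(n,n+'0.png')
print(get_state())
E
```

```text
{'K': array([[551.41446279,   0.        , 313.40937965],
       [  0.        , 551.41446279, 237.16401735],
       [  0.        ,   0.        ,   1.        ]]), 'xyz': array([0.33922608, 0.01401848, 1.44903437]), 'rotation': array([-0.06822504,  0.05580611,  0.71493964, -0.6936082 ])}
{'K': array([[565.81680234,   0.        , 319.8744304 ],
       [  0.        , 565.81680234, 242.03073472],
       [  0.        ,   0.        ,   1.        ]]), 'xyz': array([-0.07921959,  0.76332393,  0.8007448 ]), 'rotation': array([-0.16550542,  0.42077336,  0.83506578, -0.3134053 ])}
{'t': 0.1, 'joint_pos': array([-1.20574720e+00,  9.17963656e-02,  1.23173880e+00, -2.58455276e-05,
        1.81980568e+00, -5.67310959e-02]), 'dq': array([-0.00090652, -0.0022073 , -0.00382807, -0.00145461,  0.00208467,
       -0.00178018]), 'joint_efforts': array([ 2.17275083e-03, -4.47857773e+01, -4.07569957e+01,  6.99559017e-02,
        2.84693978e-02, -1.32635105e-04]), 'position': array([ 0.24552346, -0.54721541,  0.24062732]), 'eef_rot': array([ 9.77845265e-01,  2.09327191e-01, -1.46595125e-04, -8.61806755e-04]), 'contact_force': array([0.32524279, 0.12014691, 0.41108524]), 'moment': array([-0.06657109,  0.01395088,  0.00356436]), 'grip_width': 0.9994918084279503}
```

```bash
sed -i 's/R=np.array(c\[.rotation.\])/R/; s/np.array(c\[.rotation.\]),c/Rotation.from_quat(c["rotation"]).as_matrix(),c/; 1a from scipy.spatial.transform import Rotation' h.py; grep -n from_quat h.py
```

```text
12:    c=get_calibration(n); return np.array(c['K']),np.array(c['xyz']),Rotation.from_quat(c["rotation"]).as_matrix(),c
```

View pics/top0.png

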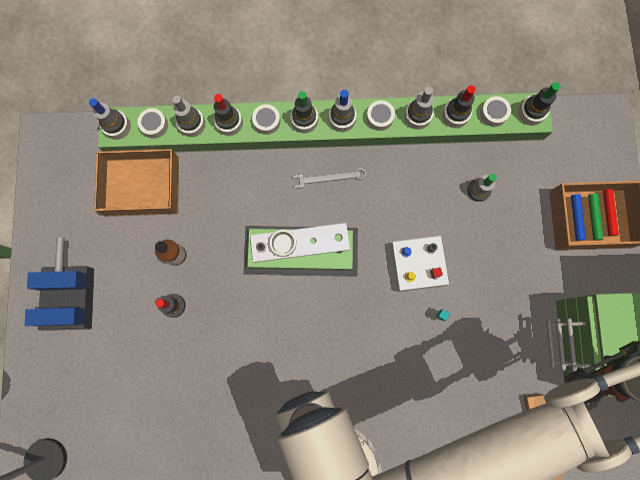

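View pics/side0.png

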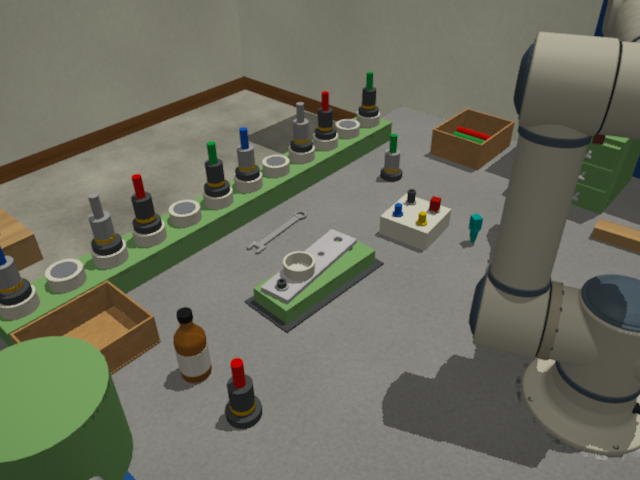

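Run:
```python
from h import *
p,d=load('top')
a=cv2.resize(p[215:285,235:365],None,fx=6,fy=6,interpolation=cv2.INTER_CUBIC)
cv2.imwrite('pics/c1.png',a[:,:,::-1])
crop(p,385,225,460,325,6,'c2.png')
```

```text
(no output)
```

View pics/c1.png

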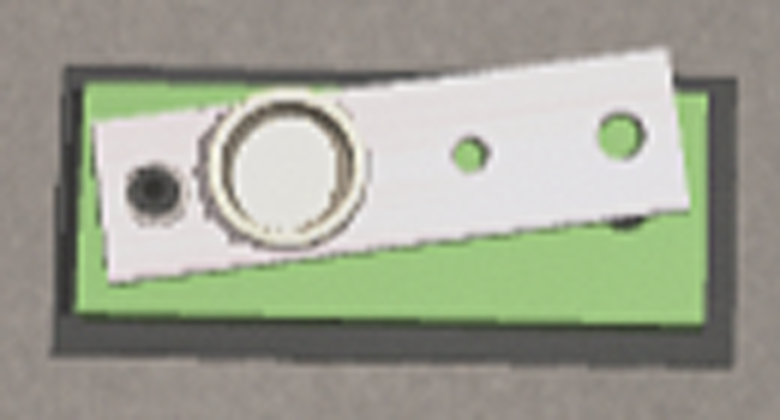

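View pics/c2.png

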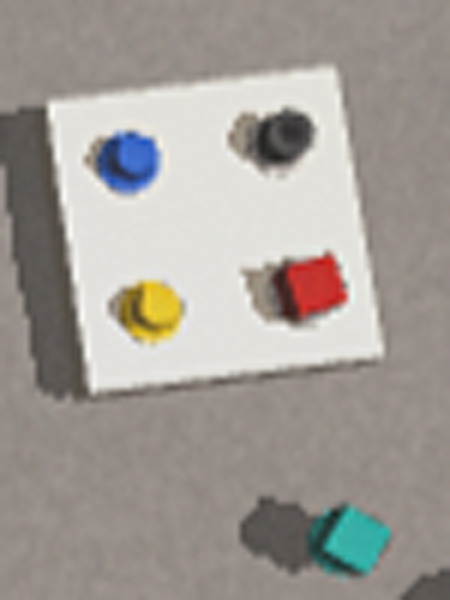

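Run:
```python
from h import *
def A(x,y,u0,v0,z): return atz('top',u0+(x-2.5)/6,v0+(y-2.5)/6,z)
B=np.array([A(x,y,235,215,.04) for x,y in[(85,82),(708,92),(705,325),(77,313)]]); c=B.mean(0)
ey=(B[0]+B[3]-B[1]-B[2])[:2]; L=np.linalg.norm(ey)/2; ey/=np.linalg.norm(ey); ex=np.array([ey[1],-ey[0]])
print('fix',c,'yaw',np.degrees(np.arctan2(ey[1],ey[0]))-90,'L',L,'W',np.linalg.norm(B[0]-B[3]),np.linalg.norm(B[1]-B[2]))
for n,x,y,z in[('end',621,136,.0505),('mid',470,154,.0505),('piv',153,192,.07)]:
    q=A(x,y,235,215,z); print(n,q,'fixframe',(q-c)[:2]@ex,(q-c)[:2]@ey)
Kc=np.array([A(x,y,385,225,.05) for x,y in[(50,100),(336,66),(384,356),(92,393)]]); k=Kc.mean(0)
ky=(Kc[0]+Kc[3]-Kc[1]-Kc[2])[:2]; print('L',np.linalg.norm(ky)/2); ky/=np.linalg.norm(ky); kx=np.array([ky[1],-ky[0]])
print('kit',k,'yaw',np.degrees(np.arctan2(ky[1],ky[0]))-90)
for n,s,t in[('bolt',1,-1),('red',-1,-1),('blue',1,1),('yel',-1,1)]: print(n,k[:2]+.032*(s*kx+t*ky))
H=np.array([A(x,y,385,225,.084) for x,y in[(278,268),(333,255),(347,300),(292,318)]]); print('redhead',H.mean(0),np.degrees(np.arctan2(*(H[1]-H[0])[1::-1])))
print(H)
print('boltH',A(290,133,385,225,.084),'teal',A(350,540,385,225,.07))
s=get_state(); print(Rotation.from_quat(s['eef_rot']).as_matrix().round(3))
```

```text
fix [0.56151899 0.07054408 0.04      ] yaw -2.832038487321043 L 0.2700226842037072 W 0.10107087369431292 0.1014533887741985
end [ 0.58552569 -0.02837165  0.0505    ] fixframe 0.028864637590670577 -0.09760878721965878
mid [0.57976557 0.03660784 0.0505    ] fixframe 0.019901031721530092 -0.03299325859230119
piv [0.56439822 0.17079312 0.07      ] fixframe -0.002077413069964681 0.10026885975737665
L 0.12359064891836585
kit [ 0.51359176 -0.23554942  0.05      ] yaw 5.265627236519421
bolt [ 0.54839346 -0.26447764]
red [ 0.48466355 -0.27035112]
blue [ 0.54251998 -0.20074772]
yel [ 0.47879006 -0.20662121]
redhead [ 0.48420105 -0.26791387  0.084     ] -78.45753497837394
[[ 0.49176822 -0.25421383  0.084     ]
 [ 0.4964603  -0.27718893  0.084     ]
 [ 0.47765591 -0.28165491  0.084     ]
 [ 0.47091977 -0.25859779  0.084     ]]
boltH [ 0.54797617 -0.26288139  0.084     ] teal [ 0.38016949 -0.27906888  0.07      ]
[[ 0.912  0.409 -0.001]
 [ 0.409 -0.912  0.002]
 [ 0.    -0.002 -1.   ]]
```

Candidates for the pin are the red square head in the kit (437,272), the turquoise look-alike on the bench (443,314) and the red-sleeved holder (165,303). I choose the kit one, and the crop confirms a red square head. For the bolt, the candidates are the dark round head in the kit (432,247) and the fitted pivot bolt (260,246). I choose the kit one. The bracket's end hole is at about (338,237), roughly 29 mm to the +x side. Now moving above the pin.

>>> {"op": "carry_out", "data": {"targets": [[11.06,-5.2,3.0,0,0,-15.6],[11.06,-5.2,3.0,0,0,-15.6],[11.06,-5.2,3.0,0,0,-15.6],[11.06,-5.2,3.0,0,0,-15.6],[11.06,-5.2,3.0,0,0,-15.6],[11.06,-5.2,3.0,0,0,-15.6],[11.06,-5.2,3.0,0,0,-15.6],[11.06,-5.2,3.0,0,0,-15.6],[11.06,-5.2,3.0,0,0,-15.6],[11.06,-5.2,3.0,0,0,-15.6],[11.06,-5.2,3.0,0,0,-15.6],[11.06,-5.2,3.0,0,0,-15.6],[11.06,-5.2,3.0,0,0,-15.6],[11.06,-5.2,3.0,0,0,-15.6],[11.06,-5.2,3.0,0,0,-15.6]], "claw": 45, "force": 40}}

```text
t: 1.35
position: [0.4842, -0.2698, 0.1517]
eef_rot: [0.629, 0.777, 0.0, 0.0]
contact_force: [-0.3, -0.4, -0.9]
grip_width: 0.514
```

Run:
```python
from h import *
p,d=snap('side'); q,e=snap('top')
a=cv2.resize(p[130:260,350:510],(640,520),interpolation=cv2.INTER_CUBIC)
cv2.imwrite('pics/k1.png',a[:,:,::-1])
# project wanted points in crop coordinates
K,t,R,c=cal('side')
def pr(X): y=R.T@(np.array(X)-t); return ((K[0,0]*y[0]/-y[2]+K[0,2]-350)*4,(K[1,1]*-y[1]/-y[2]+K[1,2]-130)*4)
print(pr([.4842,-.2698,.084]),pr([.4842,-.2698,.1517-.019]))
```

```text
(np.float64(336.34740817604506), np.float64(275.4922131654175)) (np.float64(345.2656363789745), np.float64(204.28124418447692))
```

View pics/k1.png

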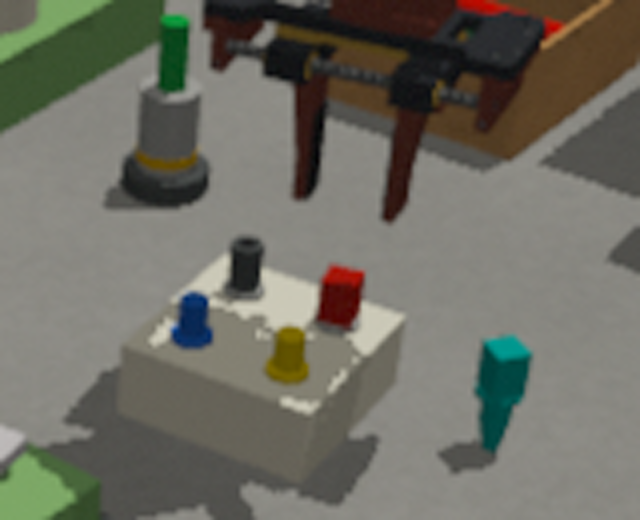

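The fingertips sit at about (302,195) and (393,215) in the crop, straddling the red head at (343,273). That lines up within 2 mm, so I'm descending.

>>> {"op": "carry_out", "data": {"targets": [[0,0,1.2,0,0,0],[0,0,2.2,0,0,0],[0,0,2.5,0,0,0],[0,0,2.5,0,0,0],[0,0,2.5,0,0,0]]}}

```text
t: 1.87
position: [0.4844, -0.2695, 0.0772]
eef_rot: [0.628, 0.778, -0.0, -0.0]
contact_force: [-0.4, 0.1, 0.7]
grip_width: 0.512
```

>>> {"op": "carry_out", "data": {"targets": [[0,0,0,0,0,0],[0,0,0,0,0,0],[0,0,0,0,0,0],[0,0,0,0,0,0],[0,0,0,0,0,0],[0,0,0,0,0,0]], "claw": 0, "force": 40}}

```text
t: 2.37
position: [0.4843, -0.2699, 0.0782]
eef_rot: [0.628, 0.778, -0.001, 0.001]
contact_force: [-4.0, -0.3, 5.6]
grip_width: 0.246
```

>>> {"op": "carry_out", "data": {"targets": [[0,0,-1.0,0,0,0],[0,0,-2.2,0,0,0],[0,0,-3.3,0,0,0],[1.0,0.7,-3.3,0,0,0],[2.1,1.5,-3.3,0,0,0],[3.2,2.2,-3.3,0,0,0],[4.3,3.0,-3.3,0,0,0],[5.4,3.8,-3.3,0,0,0],[6.4,4.5,-3.3,0,0,0],[7.15,5.0,-3.3,0,0,0],[7.15,5.0,-2.8,0,0,0],[7.15,5.0,-2.5,0,0,0],[7.15,5.0,-2.5,0,0,0]]}}

```text
t: 3.45
position: [0.5846, -0.0276, 0.1482]
eef_rot: [0.628, 0.778, -0.002, -0.002]
contact_force: [-0.7, 0.0, -2.6]
grip_width: 0.251
```

Run:
```python
from h import *
p,d=snap('side')
u0,v0=255,180
cv2.imwrite('pics/k2.png',cv2.resize(p[v0:v0+120,u0:u0+160],(800,600),interpolation=cv2.INTER_CUBIC)[:,:,::-1])
s=get_state(); P=s['position']; print(P,s['contact_force'],s['eef_rot'])
K,t,R,c=cal('side')
def pr(X): y=R.T@(np.array(X)-t); return ((K[0,0]*y[0]/-y[2]+K[0,2]-u0+.5)*5,(K[1,1]*-y[1]/-y[2]+K[1,2]-v0+.5)*5)
print('tip',pr(P-[0,0,.0655]),'endhole br',pr([.5855,-.0284,.0505]),'mid',pr([.5798,.0366,.0505]))
for a in[.001*np.array(v) for v in([10,0,0],[0,10,0])]: print(np.array(pr(np.array([.5855,-.0284,.0505])+a))-pr([.5855,-.0284,.0505]))
```

```text
[ 0.58483087 -0.02825672  0.1495012 ] [-0.79977608  0.15914358 -2.68874381] [ 0.62832042  0.77795209 -0.00116467 -0.00162573]
tip (np.float64(408.9341954599189), np.float64(238.742442363732)) endhole br (np.float64(407.67344083235656), np.float64(299.06927150833553)) mid (np.float64(321.5064137844473), np.float64(370.55966162494144))
[-16.86166507  -8.41880764]
[-14.37256683   9.94185471]
```

View pics/k2.png

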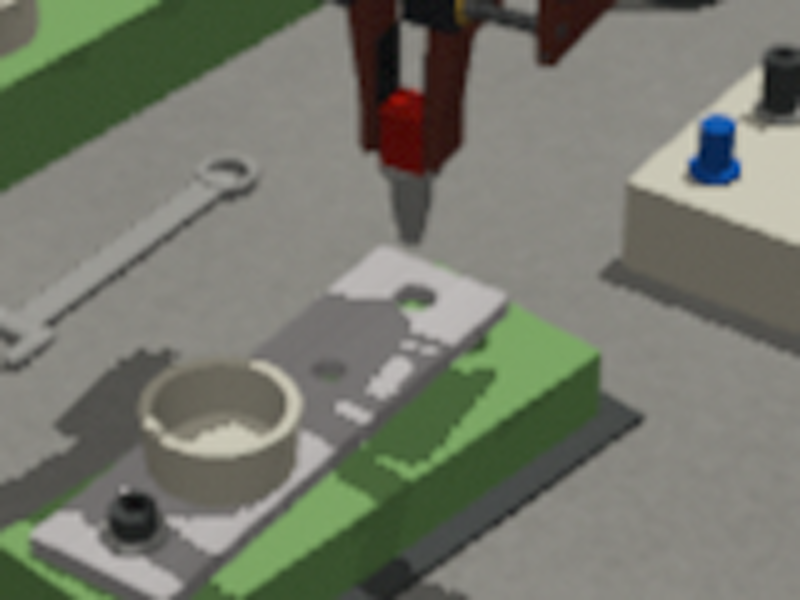

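Tip at (411,243), bracket end hole at (416,297) and middle hole at (328,370). That puts the pin over the hole within about 2 mm. I'm shifting y by -1.5 mm and lowering in stages.

>>> {"op": "carry_out", "data": {"targets": [[-0.05,0,0.5,0,0,0],[-0.05,0,0.9,0,0,0],[-0.05,0,1.05,0,0,0],[-0.05,0,1.12,0,0,0],[-0.05,0,1.12,0,0,0],[-0.05,0,1.12,0,0,0]]}}

```text
t: 4.0
position: [0.5863, -0.0297, 0.1186]
eef_rot: [0.628, 0.778, 0.0, 0.0]
contact_force: [-0.4, 0.3, -2.2]
grip_width: 0.251
```

>>> {"op": "carry_out", "data": {"targets": [[0,0,0.08,0,0,0],[0,0,0.16,0,0,0],[0,0,0.2,0,0,0],[0,0,0.2,0,0,0]]}}

```text
t: 4.33
position: [0.5861, -0.0294, 0.1118]
eef_rot: [0.628, 0.778, -0.0, -0.0]
contact_force: [0.3, -0.4, -2.5]
grip_width: 0.25
```

The tip is 4 mm inside the bracket with no contact, so the entry is clean. Next I lower slightly and drag along -x.

>>> {"op": "carry_out", "data": {"targets": [[0,0,0.05,0,0,0],[0,0,0.1,0,0,0],[0,0,0.1,0,0,0],[0,0,0.1,0,0,0]]}}

```text
t: 4.67
position: [0.5862, -0.0294, 0.1089]
eef_rot: [0.628, 0.778, -0.0, -0.0]
contact_force: [-0.4, 0.0, -1.5]
grip_width: 0.243
```

>>> {"op": "carry_out", "data": {"targets": [[0.03,-0.15,0,0,0,0],[0.06,-0.3,0,0,0,0],[0.09,-0.45,0,0,0,0],[0.12,-0.6,0,0,0,0],[0.14,-0.75,0,0,0,0],[0.16,-0.9,0,0,0,0],[0.17,-1.0,0,0,0,0],[0.17,-1.0,0,0,0,0],[0.17,-1.0,0,0,0,0]]}}

```text
t: 5.42
position: [0.5554, -0.0309, 0.1092]
eef_rot: [0.628, 0.778, -0.0, -0.0]
contact_force: [0.6, -0.4, -1.3]
grip_width: 0.247
```

>>> {"op": "carry_out", "data": {"targets": [[0,0,0.07,0,0,0],[0,0,0.14,0,0,0],[0,0,0.2,0,0,0],[0,0,0.2,0,0,0]]}}

```text
t: 5.75
position: [0.5561, -0.0307, 0.1028]
eef_rot: [0.628, 0.778, 0.0, 0.0]
contact_force: [1.2, 0.9, -0.6]
grip_width: 0.252
```

>>> {"op": "carry_out", "data": {"targets": [[0,0,0.08,0,0,0],[0,0,0.16,0,0,0],[0,0,0.24,0,0,0],[0,0,0.24,0,0,0]]}}

```text
t: 6.08
position: [0.5556, -0.0305, 0.095]
eef_rot: [0.628, 0.778, -0.0, -0.001]
contact_force: [2.3, 2.4, -1.7]
grip_width: 0.247
```

>>> {"op": "carry_out", "data": {"targets": [[0,0,0.06,0,0,0],[0,0,0.12,0,0,0],[0,0,0.12,0,0,0]]}}

```text
t: 6.33
position: [0.5556, -0.0305, 0.0916]
eef_rot: [0.628, 0.778, -0.0, -0.0]
contact_force: [2.3, 2.5, -2.8]
grip_width: 0.247
```

>>> {"op": "carry_out", "data": {"targets": [[0.03,0,0.06,0,0,0],[0.03,0,0.12,0,0,0],[0.03,0,0.12,0,0,0]]}}

```text
t: 6.58
position: [0.5554, -0.0301, 0.088]
eef_rot: [0.628, 0.778, -0.0, -0.0]
contact_force: [2.4, 0.4, -3.9]
grip_width: 0.247
```

>>> {"op": "carry_out", "data": {"targets": [[0,0,0.05,0,0,0],[0,0,0.1,0,0,0],[0,0,0.1,0,0,0]]}}

```text
t: 6.83
position: [0.5553, -0.03, 0.0854]
eef_rot: [0.628, 0.778, -0.0, -0.0]
contact_force: [-0.1, 0.5, -1.2]
grip_width: 0.247
```

>>> {"op": "carry_out", "data": {"targets": [[0,0,0.05,0,0,0],[0,0,0.1,0,0,0],[0,0,0.1,0,0,0]]}}

```text
t: 7.08
position: [0.5552, -0.0299, 0.0823]
eef_rot: [0.628, 0.778, -0.0, -0.0]
contact_force: [-2.1, 1.2, 0.0]
grip_width: 0.248
```

>>> {"op": "carry_out", "data": {"targets": [[0,0,0.04,0,0,0],[0,0,0.08,0,0,0],[0,0,0.08,0,0,0]]}}

```text
t: 7.33
position: [0.5552, -0.0299, 0.0799]
eef_rot: [0.628, 0.778, -0.0, -0.0]
contact_force: [-2.7, 0.5, 0.9]
grip_width: 0.247
```

>>> {"op": "carry_out", "data": {"targets": [[0,-0.01,0.03,0,0,0],[0,-0.01,0.06,0,0,0],[0,-0.01,0.06,0,0,0]]}}

```text
t: 7.58
position: [0.5552, -0.0299, 0.0786]
eef_rot: [0.628, 0.778, -0.0, -0.0]
contact_force: [-4.6, 0.2, 4.8]
grip_width: 0.246
```

>>> {"op": "carry_out", "data": {"targets": [[0,0,0.02,0,0,0],[0,0,0.03,0,0,0],[0,0,0.03,0,0,0]]}}

```text
t: 7.83
position: [0.5552, -0.0299, 0.0786]
eef_rot: [0.628, 0.778, -0.0, 0.0]
contact_force: [-7.1, 1.2, 8.3]
grip_width: 0.246
```

>>> {"op": "carry_out", "data": {"targets": [[0,0,-0.04,0,0,0],[0,0,-0.04,0,0,0],[0,0,-0.04,0,0,0],[0,0,-0.04,0,0,0],[0,0,-0.04,0,0,0],[0,0,-1.0,0,0,0],[0,0,-2.0,0,0,0],[0,0,-3.0,0,0,0],[0,0,-3.0,0,0,0]], "claw": 45}}

```text
t: 8.58
position: [0.5578, -0.0302, 0.1749]
eef_rot: [0.628, 0.778, 0.003, 0.005]
contact_force: [0.7, -0.2, 2.1]
grip_width: 0.51
```

Run:
```python
from h import *
p,d=snap('side')
u0,v0=255,180
cv2.imwrite('pics/k3.png',cv2.resize(p[v0:v0+120,u0:u0+160],(800,600),interpolation=cv2.INTER_CUBIC)[:,:,::-1])
s=get_state(); P=s['position']; print(P,s['contact_force'],s['eef_rot'])
K,t,R,c=cal('side')
def pr(X): y=R.T@(np.array(X)-t); return np.round([(K[0,0]*y[0]/-y[2]+K[0,2]-u0+.5)*5,(K[1,1]*-y[1]/-y[2]+K[1,2]-v0+.5)*5])
for z in(.0505,.0545,.0845): print(z,pr([.5552,-.0299,z]))
```

```text
[ 0.55724554 -0.03016452  0.17194308] [-0.77340868  0.15212132  0.85341384] [0.62817975 0.77805829 0.00210529 0.00332635]
0.0505 [462. 323.]
0.0545 [462. 316.]
0.0845 [463. 261.]
```

View pics/k3.png

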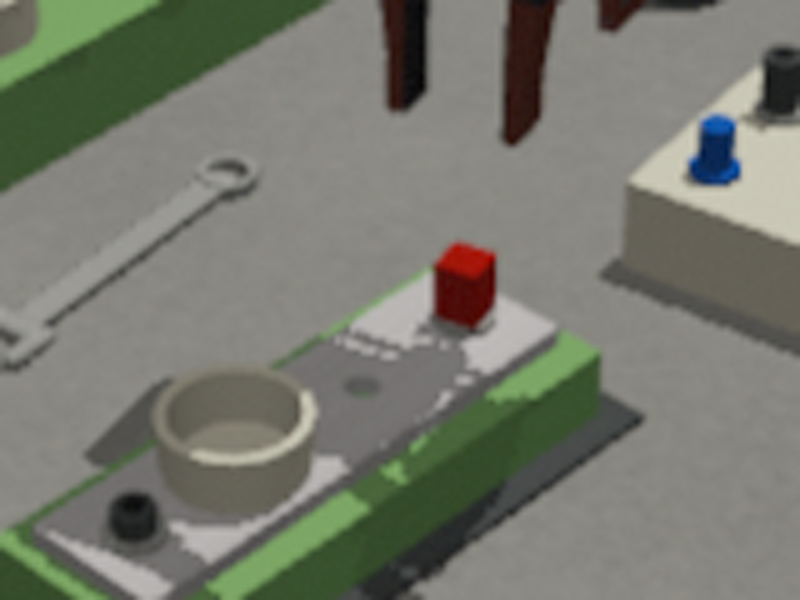

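The red head's top is at (467,258), and a fully home pin predicts (463,261). The collar is flush and the bracket is in line, with the middle hole at (363,387). Next, the bolt.

>>> {"op": "carry_out", "data": {"targets": [[-1.2,-0.3,0,0,0,0],[-2.4,-0.6,0,0,0,0],[-3.6,-0.9,0,0,0,0],[-4.8,-1.2,0,0,0,0],[-6.0,-1.5,0,0,0,0],[-7.0,-1.75,0,0,0,0],[-7.57,-1.88,0,0,0,0],[-7.57,-1.88,0,0,0,0],[-7.57,-1.88,0,0,0,0]]}}

```text
t: 9.38
position: [0.5475, -0.2643, 0.1657]
eef_rot: [0.629, 0.777, -0.0, -0.001]
contact_force: [0.6, 0.5, 1.7]
grip_width: 0.513
```

Run:
```python
from h import *
p,d=snap('side')
u0,v0=350,130
cv2.imwrite('pics/k4.png',cv2.resize(p[v0:v0+120,u0:u0+160],(800,600),interpolation=cv2.INTER_CUBIC)[:,:,::-1])
s=get_state(); P=s['position']; print(P,s['contact_force'],s['eef_rot'])
K,t,R,c=cal('side')
def pr(X): y=R.T@(np.array(X)-t); return np.round([(K[0,0]*y[0]/-y[2]+K[0,2]-u0+.5)*5,(K[1,1]*-y[1]/-y[2]+K[1,2]-v0+.5)*5],1)
X=np.array([P[0],P[1],.084]); print(pr(X),pr(X+[.01,0,0])-pr(X),pr(X+[0,.01,0])-pr(X))
```

```text
[ 0.54775287 -0.26344007  0.16612267] [ 0.48225853  0.46796101 -0.02975359] [ 6.28396307e-01  7.77892601e-01  7.51804771e-05 -1.08435521e-03]
[303.9 307.4] [-17.1  -6.9] [-11.7   8.1]
```

View pics/k4.png

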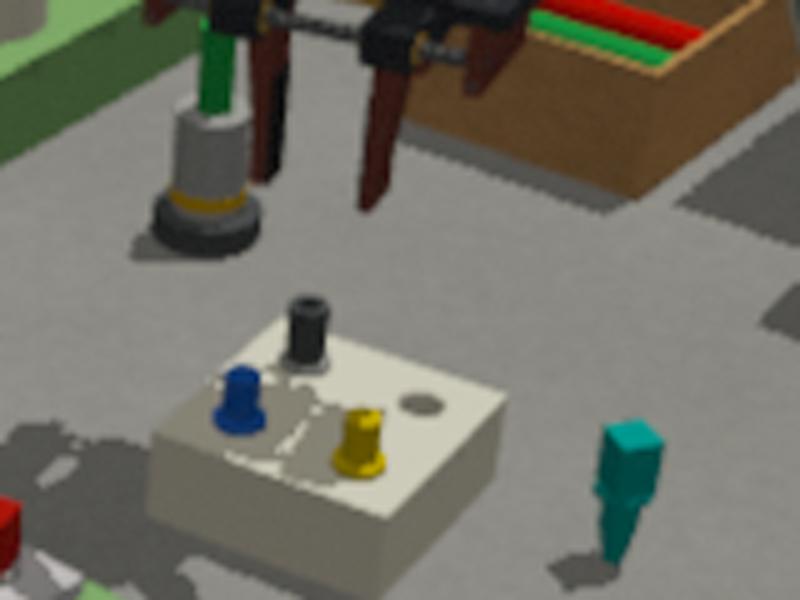

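The bolt head's top is at (309,303) and predicted at (304,307). The home pin showed the same offset, so this is aligned and I'm descending.

>>> {"op": "carry_out", "data": {"targets": [[0,0,1.2,0,0,0],[0,0,2.2,0,0,0],[0,0,2.8,0,0,0],[0,0,2.95,0,0,0],[0,0,2.95,0,0,0],[0,0,2.95,0,0,0]]}}

```text
t: 9.93
position: [0.5487, -0.2631, 0.0802]
eef_rot: [0.628, 0.778, 0.0, 0.001]
contact_force: [-0.4, -0.2, -0.1]
grip_width: 0.511
```

>>> {"op": "carry_out", "data": {"targets": [[0,0,0,0,0,0],[0,0,0,0,0,0],[0,0,0,0,0,0],[0,0,0,0,0,0],[0,0,0,0,0,0],[0,0,0,0,0,0]], "claw": 0, "force": 40}}

```text
t: 10.43
position: [0.5483, -0.2641, 0.08]
eef_rot: [0.628, 0.778, 0.0, 0.001]
contact_force: [-1.4, -0.2, 4.1]
grip_width: 0.219
```

>>> {"op": "carry_out", "data": {"targets": [[0,0,-1.0,0,0,0],[0,0,-2.2,0,0,0],[0,0,-3.2,0,0,0],[1.2,0.3,-3.3,0,0,0],[2.4,0.6,-3.3,0,0,0],[3.6,0.9,-3.3,0,0,0],[4.8,1.2,-3.3,0,0,0],[6.0,1.5,-3.3,0,0,0],[7.2,1.8,-3.3,0,0,0],[8.4,2.1,-3.3,0,0,0],[9.4,2.35,-3.3,0,0,0],[9.68,2.43,-3.0,0,0,0],[9.68,2.43,-2.2,0,0,0],[9.68,2.43,-1.6,0,0,0],[9.68,2.43,-1.6,0,0,0],[9.68,2.43,-1.6,0,0,0]]}}

```text
t: 11.77
position: [0.5572, 0.0349, 0.1254]
eef_rot: [0.628, 0.778, -0.001, -0.001]
contact_force: [0.2, 0.7, 0.1]
grip_width: 0.218
```

Run:
```python
from h import *
p,d=snap('side')
u0,v0=265,180
cv2.imwrite('pics/k5.png',cv2.resize(p[v0:v0+90,u0:u0+120],(800,600),interpolation=cv2.INTER_CUBIC)[:,:,::-1])
s=get_state(); P=s['position']; print(P,s['contact_force'],s['eef_rot'])
K,t,R,c=cal('side')
k=800/120
def pr(X): y=R.T@(np.array(X)-t); return np.round([(K[0,0]*y[0]/-y[2]+K[0,2]-u0+.5)*k,(K[1,1]*-y[1]/-y[2]+K[1,2]-v0+.5)*k],1)
X=np.array([.5584,.035,.0505]); print(pr(X),pr(X+[.01,0,0])-pr(X),pr(X+[0,.01,0])-pr(X))
print('tip',pr(P-[0,0,.062]),'headtop',pr(P+[0,0,.004]),'washer',pr(P-[0,0,.03]))
```

```text
[0.55806563 0.03485105 0.12706694] [-0.40447231 -0.08808987 -0.78659338] [ 6.28455833e-01  7.77845198e-01 -2.54236271e-04 -2.21575517e-04]
[414.6 517.9] [-23.2 -12.3] [-20.3  14.4]
tip [415.4 482.3] headtop [414.3 313.8] washer [414.9 402. ]
```

View pics/k5.png

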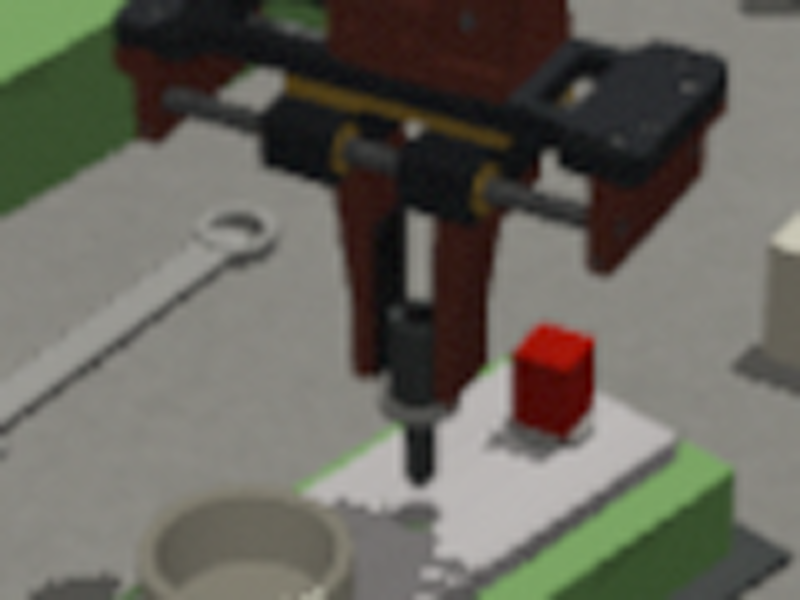

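Tip at (420,483) and middle hole at (421,516); both match the prediction with the same camera offset. Lowering in steps.

>>> {"op": "carry_out", "data": {"targets": [[0,0,0.2,0,0,0],[0,0,0.4,0,0,0],[0,0,0.5,0,0,0],[0,0,0.58,0,0,0],[0,0,0.58,0,0,0],[0,0,0.58,0,0,0]]}}

```text
t: 12.32
position: [0.5581, 0.0354, 0.1096]
eef_rot: [0.628, 0.778, -0.0, -0.0]
contact_force: [-0.6, -0.1, -0.5]
grip_width: 0.22
```

>>> {"op": "carry_out", "data": {"targets": [[0,0,0.07,0,0,0],[0,0,0.14,0,0,0],[0,0,0.2,0,0,0],[0,0,0.2,0,0,0]]}}

```text
t: 12.65
position: [0.5579, 0.0354, 0.1031]
eef_rot: [0.628, 0.778, -0.0, -0.0]
contact_force: [-0.4, 0.1, -1.5]
grip_width: 0.221
```

>>> {"op": "carry_out", "data": {"targets": [[0,0,0.06,0,0,0],[0,0,0.12,0,0,0],[0,0,0.12,0,0,0]]}}

```text
t: 12.9
position: [0.5579, 0.0354, 0.0996]
eef_rot: [0.628, 0.778, -0.0, -0.0]
contact_force: [0.0, -0.9, -1.7]
grip_width: 0.217
```

>>> {"op": "carry_out", "data": {"targets": [[0,0,0.06,0,0,0],[0,0,0.12,0,0,0],[0,0,0.12,0,0,0]]}}

```text
t: 13.15
position: [0.5579, 0.0354, 0.0959]
eef_rot: [0.628, 0.778, -0.0, -0.0]
contact_force: [-0.8, -0.2, -2.0]
grip_width: 0.215
```

In the block hole without force; 15 mm left.

>>> {"op": "carry_out", "data": {"targets": [[0,0,0.08,0,0,0],[0,0,0.16,0,0,0],[0,0,0.24,0,0,0],[0,0,0.24,0,0,0]]}}

```text
t: 13.48
position: [0.5578, 0.0354, 0.0884]
eef_rot: [0.628, 0.778, -0.0, -0.0]
contact_force: [-0.5, -0.4, -0.9]
grip_width: 0.218
```

>>> {"op": "carry_out", "data": {"targets": [[0,0,0.06,0,0,0],[0,0,0.12,0,0,0],[0,0,0.16,0,0,0],[0,0,0.16,0,0,0]]}}

```text
t: 13.82
position: [0.558, 0.0354, 0.084]
eef_rot: [0.628, 0.778, -0.0, -0.0]
contact_force: [0.8, 0.2, -1.2]
grip_width: 0.218
```

>>> {"op": "carry_out", "data": {"targets": [[0,0,0.03,0,0,0],[0,0,0.06,0,0,0],[0,0,0.06,0,0,0]]}}

```text
t: 14.07
position: [0.5581, 0.0354, 0.0824]
eef_rot: [0.628, 0.778, -0.0, -0.0]
contact_force: [0.3, 0.3, -1.1]
grip_width: 0.214
```

>>> {"op": "carry_out", "data": {"targets": [[0,0,0.03,0,0,0],[0,0,0.06,0,0,0],[0,0,0.06,0,0,0],[0,0,0.06,0,0,0]]}}

```text
t: 14.4
position: [0.5581, 0.0354, 0.0807]
eef_rot: [0.628, 0.778, -0.0, -0.0]
contact_force: [0.8, 0.1, -2.3]
grip_width: 0.219
```

>>> {"op": "carry_out", "data": {"targets": [[0,0,0.02,0,0,0],[0,0,0.04,0,0,0],[0,0,0.04,0,0,0],[0,0,0.04,0,0,0]]}}

```text
t: 14.73
position: [0.5582, 0.0354, 0.0805]
eef_rot: [0.628, 0.778, 0.0, 0.0]
contact_force: [-3.1, -0.4, 5.4]
grip_width: 0.218
```

It seated at the expected height with 5 N. Releasing and raising.

>>> {"op": "carry_out", "data": {"targets": [[0,0,-0.03,0,0,0],[0,0,-0.03,0,0,0],[0,0,-0.03,0,0,0],[0,0,-0.03,0,0,0],[0,0,-0.03,0,0,0],[0,0,-0.8,0,0,0],[0,0,-1.8,0,0,0],[0,0,-2.8,0,0,0],[0,0,-3.5,0,0,0],[0,0,-3.5,0,0,0],[0,0,-3.5,0,0,0]], "claw": 45}}

```text
t: 15.65
position: [0.5588, 0.0354, 0.1859]
eef_rot: [0.628, 0.778, 0.001, 0.001]
contact_force: [0.3, -0.2, -0.3]
grip_width: 0.513
```

Run:
```python
from h import *
p,d=snap('side')
u0,v0=265,180
cv2.imwrite('pics/k6.png',cv2.resize(p[v0:v0+90,u0:u0+120],(800,600),interpolation=cv2.INTER_CUBIC)[:,:,::-1])
print(get_state()['contact_force'])
K,t,R,c=cal('side')
k=800/120
def pr(X): y=R.T@(np.array(X)-t); return np.round([(K[0,0]*y[0]/-y[2]+K[0,2]-u0+.5)*k,(K[1,1]*-y[1]/-y[2]+K[1,2]-v0+.5)*k],1)
print('bolt top',pr([.558,.0352,.0845]),'pin top',pr([.5552,-.0299,.0845]))
```

```text
[-0.36649433  0.14569708 -1.19439832]
bolt top [414.5 434.4] pin top [550.6 348.2]
```

View pics/k6.png

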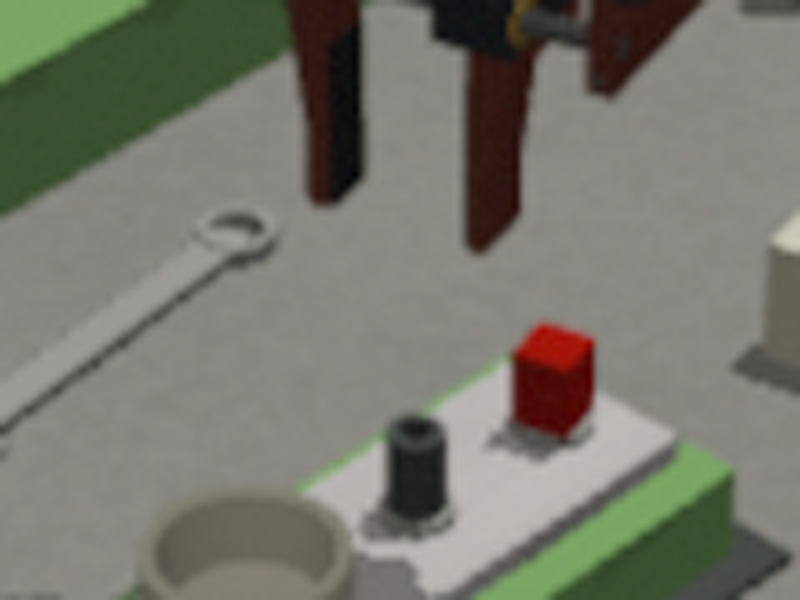

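Bolt top at (416,428) and pin top at (554,344), both upright with washer and collar flat on the bracket. Offsets from prediction are the usual ~1 px. Handing in.

```bash
python3 -c "
from workcell import *
print(sign_off())"
```

```text
the job is handed in; nothing more can be done
None
```

I worked the drift pin through the bracket's end hole, dragged the bracket about 30 mm into line and pressed the pin home. Then I put the dark bolt fully home in the middle hole and handed the job in at about 16 s of the 58 s allowed.

- **Forces:** the highest wrist readings at the end of a move were about 11 N while seating the pin and about 6 N for the bolt. The limit is 60 N. Peaks within a move were not recorded.
- **Seating:** both parts stopped within about 1 mm of the height expected for fully home. The last picture shows both upright, with collar and washer flat on the bracket and the gripper clear above.
- **Disagreement:** both head tops appeared about 1 px (about 1 mm) from where I predicted, in the same direction. I saw that offset in the side camera throughout, so I put it down to calibration.
- **Not checked:** I took no final picture of the whole bench. Nothing else was touched that I know of, but I did not measure the other things' positions again. The sign-off gave no verdict.

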